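# Lock the hidden carriage of a board test fixture

## Task

Lock the board test fixture: take the square-handled locking pin from the pin stand, push it upright through the shuttered slot in the fixture's cover, feel along the hidden carriage inside for its locking hole, and push the pin home so that its collar sits flat on the cover, then let go. The carriage rides on a light spring deck: feel for the hole with a few newtons and never press hard on it. Leave the other two pins and everything else on the bench as they are.

Things in the scene. Friction and masses are not known exactly. Their poses are not given: they have to be found in the camera images.
- pin_center (a point): Locking pin, loose, upright in the stand, 80 g. From the tip up: round steel shank 8 mm thick, 46 mm long; round collar 24 mm across, 5 mm thick; black square handle 16 x 16 mm, 45 mm tall. This point is on its axis, 48 mm above the tip. z runs from tip to handle, x and y are square to the handle's sides. In the stand x is square to the row of pins: pinch the handle across x.
- pin: The same locking pin; its origin is the centre of the shank's lower end (the tip), axes as pin_center. In the stand the collar's underside rests on the stand's top; which of the three places it takes varies.
- stand: Grey plastic pin stand, fixed, 60 (x) x 160 (y) x 55 mm high, origin at the centre of its underside; three 14 mm holes in a row along its y at -50, 0 and +50 mm, one pin in each.
- fixture: Test fixture, a fixed grey box 75 mm high with a flat aluminium cover 5 mm thick; origin on the bench right under the slot's centre, axes as slot. It reaches from x = -110 to +45 mm and y = -125 to +125 mm. A circuit board with parts up to 8 mm tall lies on the cover from x = -101 to -39 mm.
- slot (a point): Centre of the slot in the fixture's cover, at the cover's upper face; z up. The slot is 100 mm long along y, 13 mm wide along x. The hidden flat carriage lies 30 mm below. Its one locking hole, 10 mm along y and 14 mm along x, is centred at x = 0 and anywhere from y = -30 to +30 mm. Pin home: collar on the cover, tip 46 mm below this point.
- shutter: Thin steel dust shutter just under the cover that shuts the slot; origin on its hinge along the slot's +x edge. It swings down when the pin is pushed through (about 0.2 N), then hangs up to 15 mm below the cover's underside while the pin is slid along the slot, and springs shut by itself.
- deck: Hidden spring deck that carries the carriage. Origin at the carriage's upper face under the slot's centre (not at the hole), axes as slot. It gives straight down: 1 N to start, 1 N more per mm, rigid stop at 8 mm; over 18 N from the pin is too much. Carriage 8 mm thick, 21 mm or more free below it; it stays put along y under less than 12 N.
- knob_pin_center (a point): Another pin in the stand, to be left: round black knob 26 mm across, 22 mm tall above the same collar. Point half-way up, 36 mm above its tip.
- tee_pin_center (a point): Another pin in the stand, to be left: black T-bar 46 mm long (along its x) on a thin steel stem, top 81 mm above the tip. Point half-way up, 40 mm above its tip.
- screwdriver: Screwdriver lying on the bench, to be left.
- tin: Open brass-coloured tin, 68 mm across, 100 mm tall, origin at its underside, to be left.
- bottle: White bottle, 60 mm across, 140 mm tall, origin at its underside, to be left.
- spool: Wire spool, 60 mm across, 42 mm tall, origin at its underside, to be left.
- spare_board: Loose circuit board 90 x 130 mm, 6 mm thick with parts to 14 mm, origin at its underside, to be left.

How it is judged:
By the outcome, as a careful person would: the job done as asked, in the order asked, and still so for the second after the job is handed in, with the robot touching nothing.
It also fails if it takes over 48 s, if anything falls off the work surface, if the arm or the gripper's body presses on something with over 40 N, if the wrist force passes 120 N, or if a joint passes its speed limit or range.

## Robot

A 6-joint arm with a two-finger parallel gripper is mounted at the origin on the work surface. World frame = base frame: x ahead of the robot, y to its left, z up, the work surface at z = 0. Lengths are in m, angles in rad, forces in N, time in s.
With the tool pointing down it reaches from about 0.35 to 0.975 m from the base axis. Payload 4.9 kg.
Tool frame: the origin (TCP) lies on the centre line of the jaws, within the pads' length; the fingertips stand 14 mm ahead of it and the grasp point (between the pads) lies 5 mm behind it; x points along the fingers, z is the direction in which the jaws open and shut, and the axes are right-handed (so a half turn about x gives the same grasp; the last joint's range is limited). The gripper opens to 85 mm and grips with 20 to 120 N. Pads are 22 mm wide; open, the fingers measure 114 mm over their backs; the gripper's body (76 mm by 85 mm) begins 54 mm behind the grasp point. The pads swing forward as they close: fully open they stand 13 mm farther back than shut.
Start: joints at [-1.322, 0.053, 1.613, -0, 1.476, -0.119], TCP at [0.225, -0.583, 0.245] pointing down, gripper open.
Joint ranges: [-3.01, 3.01], [-1.01, 2.22], [0.06, 2.58], [-1.02, 4.17], [0.09, 2.62], [-3.14, 3.14]. Speed limits (rad/s): [2.57, 2.57, 3.14, 3.14, 3.14, 3.14].

## Interface

Orientations are given as a rotation vector (axis times angle).
In Python, from station import ctrl gives the robot as it stands.
- The arm moves only by the tool move_arm, never from a script. Its argument "increments" is a list that holds one entry, the list of rows, each a list of 4 numbers: the shift along the tool's x, y, z in units of 25 cm (1.0 is 25 cm), then the turn about the tool's x in units of 90 degrees (1.0 is 90 degrees). A call has 1 to 20 rows; each row shifts and turns the commanded pose from where the row before left it, along the tool's axes as they then stand; what a row does not reach is not made up. A row lasts 1/12 s, in which the tool goes at most 41.7 mm and 7.16 degrees, less where a joint would pass 70% of its speed; a pose out of reach is approached as far as the arm can. A call with a number of a shift or a turn outside -1 to 1 is refused whole. A call with a gripper value outside its range is refused whole. "gripper" is the closure, from 0 (fully open) to 1 (shut), set as the call begins (left out, the last holds). The fingers move at their own pace and stop on an object; "squeeze" is the grip in N (left out, the last holds). Time passes only in rows, so rows that do not move let the fingers close. It gives the time, the measured TCP pose, the force and the opening at its end, in the units of the state.
- ctrl.get_obs(): the state, without advancing time (a new reading comes with each control period).
- ctrl.get_image(name): name is "scene" or "top"; returns a dict with "pixels" (400x640x3 uint8, red, green, blue), "depth" (400x640 float32, m along the optical axis (not along the pixel's ray), 0 where there is no reading), "K" (3x3 intrinsics, pixels), "extrinsics" (4x4, takes a point from camera to world coordinates). Camera axes: x right, y up, looking along -z (the intrinsics and any distortion apply to the point x, -y, -z); pixel columns grow to the right and rows downward; lengths in m; the calibration is good to about 2 mm. A picture is of the moment at which its call begins.
- ctrl.finish_job(): hands the job in, once; it reports no verdict.
Trained networks look in the newest picture that a camera, given by its name, has taken for a name from the list of things; names that differ only in an ending like _2 or _b are one class to them, and where a whole thing is asked for, a point or a joint stands for the part that bears it (a point fixed in the world has none). Each returns a list of dicts, best first, with "score" (0 to 1); they miss things now and then, are a little off and sometimes report something else, mostly with a low value. They report only what shows in the picture. A call takes as long as a camera call.
- ctrl.trace(camera, target): "region" (400x640 bool, what is visible of it) and "pixel" ([row, column] in pixels, amid what is visible of it).
The state is a dict: "t": time; "q": joint angles; "dq": joint speeds; "effort": joint torques, N m; "tool_pos": TCP position; "tool_rot": TCP orientation; "contact_force": force on the tool from outside, world axes, zero at the start; "wrist_torque": the same for the moment, N m; "opening": finger opening in m.
Only numpy, scipy, OpenCV 4.12 (cv2) and the standard library are available. Lean on these libraries where they do the work, as an engineer would, in place of code of your own. Each camera call takes 0.05 s, during which the arm holds its last target. There are 200 camera calls.

## Working session

There is one attempt and no reset: what is moved stays moved. The work goes in short steps, Python scripts to look and compute and a tool call to move; the robot and the scene stay as the last step left them, time stands still between calls to the robot, and variables do not carry over. Pictures are saved under pics/ and viewed, about 8 in all and at most 12, crops included, and the job is handed in when it is done.

Besides the shell and the picture viewer there is one more tool, called after "Emit:" by a JSON object that holds its "fn" and its "kwargs". move_arm: Moves the arm, as the interface text tells. Shifts and turns lie within -1 to 1; 1 stands for 25 cm of shift or 90 degrees of turn. Its arguments: {"type":"object","properties":{"increments":{"type":"array","items":{"type":"array","items":{"type":"array","items":{"type":"number","minimum":-1,"maximum":1}}}},"gripper":{"type":"number"},"squeeze":{"type":"number"}},"required":["increments"]}

```bash
ls; mkdir -p pics
cat > h.py <<'E'
import numpy as np, cv2
from station import ctrl
from scipy.spatial.transform import Rotation as R
def cloud(im):
    d=im["depth"];K=np.array(im["K"]);E=np.array(im["extrinsics"])
    v,u=np.mgrid[:d.shape[0],:d.shape[1]]
    x=(u-K[0,2])/K[0,0]*d; y=(v-K[1,2])/K[1,1]*d
    P=np.stack([x,-y,-d],-1)@E[:3,:3].T+E[:3,3]
    P[d==0]=np.nan
    return P
def save(im,n,box=None,s=1):
    a=im["pixels"][:,:,::-1]
    if box: a=a[box[0]:box[1],box[2]:box[3]]
    cv2.imwrite("pics/"+n,cv2.resize(a,None,fx=s,fy=s,interpolation=cv2.INTER_CUBIC))
E
python3 - <<'E'
from h import *
a=ctrl.get_image("top");b=ctrl.get_image("scene")
both=np.concatenate([a["pixels"],b["pixels"]],0)
save({"pixels":both},"a.png",None,.75)
o=ctrl.get_obs();print(o["t"],o["tool_pos"],o["tool_rot"],o["contact_force"],o["opening"])
print(a["extrinsics"],a["K"],b["extrinsics"])
for c,im in(("top",a),("scene",b)):
  P=cloud(im)
  for t in["pin_center","knob_pin_center","tee_pin_center","stand","fixture","slot","shutter","tin","bottle","spool"]:
    for r in ctrl.trace(c,t)[:2]:
      g=P[r["region"]];g=g[~np.isnan(g[:,0])]
      print(c,t,round(r["score"],2),np.round(r["pixel"]),r["region"].sum(),np.round(np.median(g,0),3),np.round(np.percentile(g,2,0),3),np.round(np.percentile(g,98,0),3))
E
```

```text
pics
0.1 [ 0.22458145 -0.58267439  0.24417763] [ 0.93536449  1.36254042 -0.93330222] [ 4.46382430e-05  9.96817731e-01 -8.71403439e-01] 0.08535127661863096
[[-0.00679805  0.9821434  -0.18801096  0.33190077]
 [-0.99996606 -0.00580179  0.00584878 -0.0240409 ]
 [ 0.00465354  0.18804434  0.98214952  1.44020417]
 [ 0.          0.          0.          1.        ]] [[435.21415737   0.         317.75483918]
 [  0.         435.21415737 195.50066375]
 [  0.           0.           1.        ]] [[-0.17209577 -0.82319817  0.54104326  1.23569194]
 [ 0.98504141 -0.14868462  0.0870994   0.08968413]
 [ 0.00874474  0.54793946  0.83647228  1.03628687]
 [ 0.          0.          0.          1.        ]]
top pin_center 0.51 [224. 399.] 60 [ 0.506 -0.284  0.098] [ 0.499 -0.295  0.057] [ 0.516 -0.277  0.11 ]
top tee_pin_center 0.6 [220. 384.] 61 [ 0.518 -0.236  0.087] [ 0.499 -0.246  0.058] [ 0.536 -0.228  0.094]
top tee_pin_center 0.35 [220. 399.] 53 [ 0.506 -0.283  0.092] [ 0.499 -0.293  0.06 ] [ 0.516 -0.278  0.11 ]
top stand 0.63 [222. 394.] 922 [ 0.503 -0.279  0.055] [ 0.467 -0.363  0.001] [ 0.548 -0.2
[... 1209 characters left out ...]
061]
scene fixture 0.72 [187. 343.] 5462 [0.551 0.054 0.075] [ 0.445 -0.072  0.007] [0.62  0.173 0.081]
scene slot 0.76 [185. 343.] 5508 [0.551 0.054 0.075] [ 0.444 -0.072  0.006] [0.62  0.173 0.081]
scene slot 0.38 [164. 245.] 94 [ 0.524 -0.237  0.084] [ 0.503 -0.246  0.058] [ 0.543 -0.228  0.093]
scene tin 0.93 [220. 193.] 888 [ 0.721 -0.316  0.067] [ 0.689 -0.346  0.003] [ 0.753 -0.284  0.102]
scene bottle 0.72 [169. 166.] 736 [ 0.581 -0.443  0.083] [ 0.554 -0.472  0.011] [ 0.597 -0.425  0.142]
scene spool 0.76 [258. 318.] 532 [0.76  0.009 0.042] [ 0.727 -0.018  0.002] [0.78  0.036 0.047]
scene spool 0.17 [221. 196.] 926 [ 0.72  -0.316  0.065] [ 0.688 -0.347  0.   ] [ 0.753 -0.284  0.102]
```

View pics/a.png

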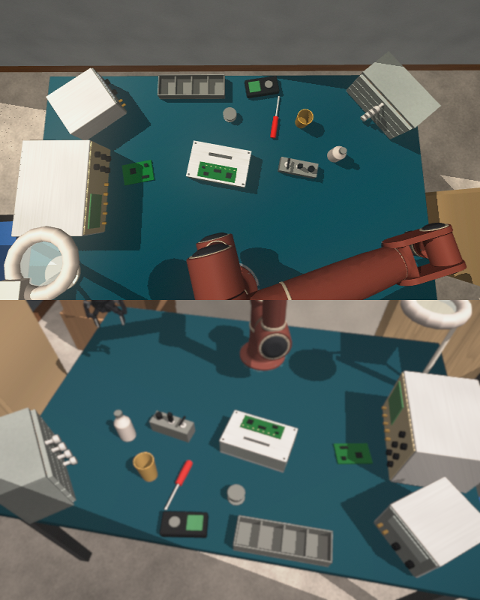

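Run:
```python
from h import *
a=ctrl.get_image("top");b=ctrl.get_image("scene")
save({"pixels":np.concatenate([cv2.resize(a["pixels"][170:260,240:440],None,fx=4,fy=3.3,interpolation=2),cv2.resize(b["pixels"][130:240,200:420],(800,300),interpolation=2)],0)},"b.png")
Rt=R.from_rotvec(ctrl.get_obs()["tool_rot"]).as_matrix();print(np.round(Rt,3))
for c,im in(("top",a),("scene",b)):
  P=cloud(im);Q=P.reshape(-1,3)
  z=Q[:,2]
  for nm,box,zl,zh in(("stand",(.45,.57,-.38,-.19),.05,.058),("pinTop",(.47,.55,-.31,-.26),.1,.115),("teeTop",(.47,.56,-.26,-.21),.083,.1),("knobTop",(.47,.55,-.36,-.305),.083,.1),("cover",(.4,.65,-.1,.2),.07,.0785)):
    m=(Q[:,0]>box[0])&(Q[:,0]<box[1])&(Q[:,1]>box[2])&(Q[:,1]<box[3])&(z>zl)&(z<zh)
    g=Q[m]
    if len(g)<4: continue
    r=cv2.minAreaRect((g[:,:2]*1000).astype(np.float32))
    print(c,nm,len(g),np.round(g.mean(0),4),"rect",np.round(r[0],1),np.round(r[1],1),round(r[2],1))
```

```text
[[ 0.     0.933  0.36 ]
 [ 0.     0.36  -0.933]
 [-1.     0.    -0.   ]]
top stand 570 [ 0.5068 -0.2878  0.0548] rect [ 508.2 -287.8] [160.7  61.6] 78.6
top pinTop 27 [ 0.5077 -0.2875  0.1057] rect [ 508.1 -287.8] [15.7 16.1] 69.8
top teeTop 49 [ 0.5181 -0.2386  0.0885] rect [ 517.9 -238.9] [10.2 45.3] 79.5
top knobTop 24 [ 0.497  -0.336   0.0853] rect [ 496.  -335.9] [15.5 23.3] 14.3
top cover 2893 [0.525  0.0517 0.0751] rect [523.2  52.3] [249.9 156.1] 79.1
scene stand 616 [ 0.5184 -0.2819  0.0551] rect [ 511.  -288.1] [163.6  64. ] 79.1
scene pinTop 35 [ 0.5119 -0.287   0.1048] rect [ 510.7 -286.8] [17.7 17. ] 69.2
scene teeTop 53 [ 0.5216 -0.2378  0.089 ] rect [ 520.5 -238.6] [10.6 45.8] 78.6
scene knobTop 25 [ 0.5022 -0.3367  0.084 ] rect [ 502.7 -336.6] [19.6 16.8] 18.7
scene cover 3507 [0.5329 0.0537 0.0756] rect [524.1  52.4] [250.7 159.8] 79.3
```

View pics/b.png

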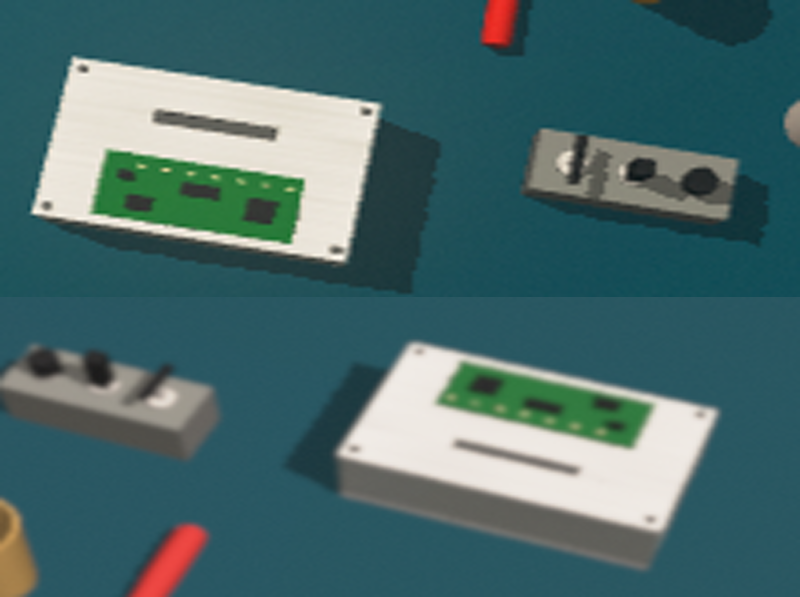

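Run:
```python
from h import *
# slot: dark pixels on the cover plane away from the board
for c in("top","scene"):
  im=ctrl.get_image(c);P=cloud(im);K=np.array(im["K"]);E=np.array(im["extrinsics"])
  g=cv2.cvtColor(im["pixels"],cv2.COLOR_RGB2GRAY)
  v,u=np.mgrid[:400,:640]
  d=np.stack([(u-K[0,2])/K[0,0],-(v-K[1,2])/K[1,1],-np.ones(u.shape)],-1)@E[:3,:3].T
  W=E[:3,3]+d*((.0755-E[2,3])/d[...,2])[...,None]
  yaw=np.deg2rad(-10.9);ex=np.array([np.cos(yaw),np.sin(yaw)]);ey=np.array([-ex[1],ex[0]])
  q=W[...,:2]-np.array([.5237,.0523]);lx=q@ex;ly=q@ey
  m=(lx>.005)&(lx<.065)&(abs(ly)<.1)
  w=np.clip(170-g.astype(float),0,100)*m*(g<150)
  print(c,"med",np.median(g[m]),"n",(w>0).sum())
  p=W[w>0][:,:2];ww=w[w>0]
  print("centroid",(p*ww[:,None]).sum(0)/ww.sum(),"local",(lx*w).sum()/w.sum(),(ly*w).sum()/w.sum(), "ext",lx[w>0].min(),lx[w>0].max(),ly[w>0].min(),ly[w>0].max())
  r=cv2.minAreaRect((p*1000).astype(np.float32));print(r)
  print("cover z",np.nanmedian(P[...,2][m&(g>170)]))
o=ctrl.get_obs();print(o["contact_force"],o["t"])
# deltas in tool axes to above pin (yaw target: jaw z along stand x)
Rt=R.from_rotvec(o["tool_rot"]).as_matrix()
y=np.deg2rad(-11.2);zx=np.array([np.cos(y),np.sin(y),0]);s=Rt.T@zx
print("turn about tool x deg", np.degrees(np.arctan2(-s[1],s[2])))
print("shift", Rt.T@(np.array([.5090,-.2875,.17])-o["tool_pos"]))
```

```text
top med 226.0 n 123
centroid [0.55522023 0.04615481] local 0.03211359437499408 -7.398659661181451e-05 ext 0.02563543134688457 0.03834960126724052 -0.04853359537765432 0.049426486980322856
((555.2531127929688, 46.679443359375), (97.94947052001953, 12.640378952026367), 79.22779083251953)
cover z 0.0754613124826049
scene med 233.0 n 77
centroid [0.55685141 0.04749245] local 0.03346239918878139 0.0015479620487082292 ext 0.029610225257255967 0.037215845175128 -0.044909247240557885 0.04701428472632504
((556.6111450195312, 47.03068161010742), (91.9231948852539, 7.556257724761963), 78.9306869506836)
cover z 0.07585394419043034
[-0.48351122 -0.71226408  0.70688993] 1.3
turn about tool x deg -57.72671537803169
shift [ 0.07528668  0.37159874 -0.17369785]
```

Emit:
{"fn": "move_arm", "kwargs": {"increments": [[[0, 0.135, -0.063, 0], [0, 0.135, -0.063, 0], [0, 0.135, -0.063, 0], [0, 0.135, -0.063, 0], [0, 0.135, -0.063, 0], [0, 0.135, -0.063, 0], [0, 0.135, -0.063, 0], [0, 0.135, -0.063, 0], [0, 0.135, -0.063, 0], [0, 0.135, -0.063, 0], [0, 0.135, -0.063, 0], [0, 0, 0, -0.0713], [0, 0, 0, -0.0713], [0, 0, 0, -0.0713], [0, 0, 0, -0.0713], [0, 0, 0, -0.0713], [0, 0, 0, -0.0713], [0, 0, 0, -0.0713], [0, 0, 0, -0.0713], [0, 0, 0, -0.0713]]], "gripper": 0.3, "squeeze": 60}}

```text
t: 2.97
tool_pos: [0.5089, -0.288, 0.2454]
tool_rot: [0.149, 1.566, -0.149]
contact_force: [-0.0, 0.3, 0.5]
opening: 0.0597
```

```bash
cat >> h.py <<'E'
def to(p,yaw):
    o=ctrl.get_obs();Rt=R.from_rotvec(o["tool_rot"]).as_matrix()
    y=np.deg2rad(yaw);s=Rt.T@np.array([np.cos(y),np.sin(y),0])
    a=np.degrees(np.arctan2(-s[1],s[2]))
    print("t",round(o["t"],2),"pos",np.round(o["tool_pos"],4),"F",np.round(o["contact_force"],2),"open",round(o["opening"],4))
    print("turn deg",round(a,2),"shift units",np.round(Rt.T@(np.array(p)-o["tool_pos"])/.25,4),"Rt",np.round(Rt,3).tolist())
E
python3 - <<'E'
from h import *
to([.509,-.2875,.085],-11.1)
print(ctrl.get_obs()["q"])
E
```

```text
t 2.97 pos [ 0.5089 -0.288   0.2454] F [-0.04  0.25  0.48] open 0.0597
turn deg 0.24 shift units [6.415e-01 2.200e-03 1.000e-04] Rt [[0.0, 0.188, 0.982], [-0.0, 0.982, -0.188], [-1.0, -0.0, 0.0]]
[-6.42285719e-01 -4.24642727e-02  1.70830724e+00 -1.62875885e-05
  1.47566485e+00 -4.52815182e-01]
```

Emit:
{"fn": "move_arm", "kwargs": {"increments": [[[0.08, 0.0022, 0, 0], [0.08, 0, 0, 0.0013], [0.08, 0, 0, 0.0013], [0.08, 0, 0, 0], [0.08, 0, 0, 0], [0.08, 0, 0, 0], [0.08, 0, 0, 0], [0.06, 0, 0, 0], [0.02, 0, 0, 0], [0, 0, 0, 0]]]}}

```text
t: 3.8
tool_pos: [0.5079, -0.2868, 0.0835]
tool_rot: [0.158, 1.568, -0.155]
contact_force: [-0.4, 0.1, 0.6]
opening: 0.0595
```

Emit:
{"fn": "move_arm", "kwargs": {"increments": [[[0, 0, 0, 0], [0, 0, 0, 0], [0, 0, 0, 0], [0, 0, 0, 0], [0, 0, 0, 0], [0, 0, 0, 0]]], "gripper": 1, "squeeze": 60}}

```text
t: 4.3
tool_pos: [0.5099, -0.2881, 0.0869]
tool_rot: [0.155, 1.563, -0.157]
contact_force: [0.5, -0.6, 6.0]
opening: 0.0153
```

Emit:
{"fn": "move_arm", "kwargs": {"increments": [[[0, 0, 0, 0], [0, 0, 0, 0], [-0.02, 0, 0, 0], [-0.04, 0, 0, 0], [-0.06, 0, 0, 0], [-0.08, 0, 0, 0], [-0.1, 0, 0, 0], [-0.1, 0, 0, 0], [-0.1, 0, 0, 0], [0, 0, 0, 0], [0, 0, 0, 0]]]}}

```text
t: 5.22
tool_pos: [0.5097, -0.288, 0.2126]
tool_rot: [0.155, 1.562, -0.158]
contact_force: [-0.3, 0.5, -1.4]
opening: 0.0151
```

Run:
```python
from h import *
for i in range(1):
  a=ctrl.get_image("top");b=ctrl.get_image("scene")
to([.509,-.2875,.21],-11.1)
save({"pixels":np.concatenate([cv2.resize(a["pixels"][190:250,350:450],(700,300),interpolation=2),cv2.resize(b["pixels"][100:190,180:280],(400,300),interpolation=2)],1)[:, :] },"c.png",None,.7)
for c in("top","scene"):
  im=a if c=="top" else b;P=cloud(im)
  for r in ctrl.trace(c,"pin")[:2]:
      g=P[r["region"]];g=g[~np.isnan(g[:,0])]
      print(c,round(r["score"],2),np.round(r["pixel"]),r["region"].sum(),np.round(np.median(g,0),3),np.round(np.percentile(g,5,0),3),np.round(np.percentile(g,95,0),3))
```

```text
t 5.32 pos [ 0.5083 -0.287   0.209 ] F [-0.67 -0.56 -1.04] open 0.0151
turn deg -0.31 shift units [-0.0041 -0.0014  0.0032] Rt [[-0.002, 0.198, 0.98], [0.001, 0.98, -0.198], [-1.0, 0.001, -0.002]]
top 0.64 [217. 292.] 4021 [0.519 0.053 0.076] [ 0.445 -0.058  0.068] [0.596 0.165 0.081]
scene 0.46 [134. 222.] 79 [ 0.513 -0.284  0.182] [ 0.369 -0.36   0.001] [ 0.523 -0.277  0.2  ]
```

View pics/c.png

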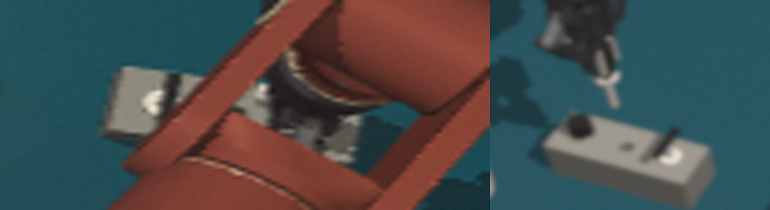

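Run:
```python
from h import *
b=ctrl.get_image("scene");P=cloud(b);Q=P.reshape(-1,3)
o=ctrl.get_obs();print(o["tool_pos"])
m=(abs(Q[:,0]-.51)<.04)&(abs(Q[:,1]+.287)<.04)&(Q[:,2]>.115)&(Q[:,2]<.195)
idx=np.nonzero(m)[0];g=Q[m]
for z in np.arange(.115,.195,.005):
  k=g[(g[:,2]>=z)&(g[:,2]<z+.005)]
  if len(k):print(round(z,3),len(k),np.round(k.mean(0),4),np.round(np.ptp(k[:,1]),4))
K=np.array(b["K"]);E=np.array(b["extrinsics"])
for p in([.5095,-.2875,.132],[.5095,-.2875,.178],[.5095,-.2875,.21]):
  c=E[:3,:3].T@(np.array(p)-E[:3,3]);print("proj",K[0,0]*c[0]/-c[2]+K[0,2],K[1,1]*-c[1]/-c[2]+K[1,2])
save(b,"d.png",(105,165,195,255),10)
```

```text
[ 0.50806527 -0.28684479  0.20810673]
0.13 3 [ 0.5099 -0.2876  0.1323] 0.0054
0.135 3 [ 0.5113 -0.2834  0.1375] 0.0041
0.14 4 [ 0.5117 -0.2845  0.1429] 0.0063
0.145 6 [ 0.5103 -0.2848  0.1476] 0.0062
0.15 2 [ 0.5118 -0.286   0.1538] 0.0058
0.155 5 [ 0.5115 -0.2848  0.1577] 0.0051
0.16 3 [ 0.5115 -0.2844  0.163 ] 0.0051
0.165 2 [ 0.5121 -0.2851  0.1662] 0.0021
0.175 9 [ 0.5148 -0.2825  0.1784] 0.0187
0.18 20 [ 0.515  -0.2824  0.1823] 0.0215
0.185 7 [ 0.5117 -0.2829  0.1862] 0.015
0.19 7 [ 0.511  -0.2793  0.1922] 0.0032
proj 224.09597783439148 144.63651845555637
proj 221.1137875796939 133.14736055430473
proj 218.91803467030542 124.68802371341782
```

View pics/d.png

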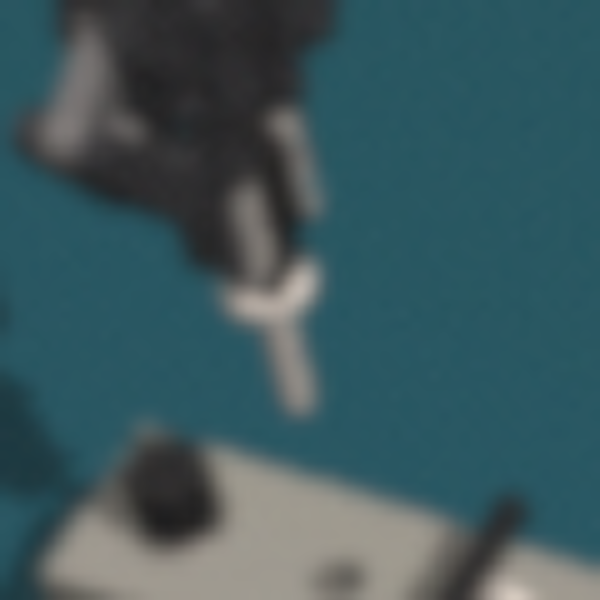

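Emit:
{"fn": "move_arm", "kwargs": {"increments": [[[0, 0.06, -0.0062, 0], [0, 0.12, -0.0062, 0], [0, 0.14, -0.0062, 0], [0, 0.14, -0.0062, 0], [0, 0.14, -0.0062, 0], [0, 0.14, -0.0062, 0], [0, 0.14, -0.0062, 0], [0, 0.14, -0.0062, 0], [0, 0.12, -0.0062, 0], [0, 0.0816, -0.0066, 0], [0.04, 0, 0, 0], [0.06, 0, 0, 0], [0.04, 0, 0, 0], [0, 0, 0, 0], [0, 0, 0, 0], [0, 0, 0, 0]]]}}

```text
t: 6.8
tool_pos: [0.5541, 0.0145, 0.1755]
tool_rot: [0.157, 1.565, -0.157]
contact_force: [-0.5, 0.1, -0.9]
opening: 0.0148
```

Run:
```python
from h import *
b=ctrl.get_image("scene");P=cloud(b);Q=P.reshape(-1,3)
to([.5511,.0154,.13],-10.9)
K=np.array(b["K"]);E=np.array(b["extrinsics"])
def pr(p):
  c=E[:3,:3].T@(np.array(p)-E[:3,3]);return np.round([K[0,0]*c[0]/-c[2]+K[0,2],K[1,1]*-c[1]/-c[2]+K[1,2]],1)
s=np.array([.5567,.0472]);ex=np.array([.982,-.189]);ey=np.array([.189,.982])
for l in(-.05,-.031,0,.05):print("slot",l,pr([*(s+l*ey),.0755]))
m=(abs(Q[:,0]-.551)<.03)&(abs(Q[:,1]-.015)<.03)&(Q[:,2]>.08)&(Q[:,2]<.15);g=Q[m]
for z in np.arange(.08,.15,.006):
  k=g[(g[:,2]>=z)&(g[:,2]<z+.006)]
  if len(k):print(round(z,3),len(k),np.round(k.mean(0),4),"local rel slot",np.round([(k.mean(0)[:2]-s)@ex,(k.mean(0)[:2]-s)@ey],4))
save(b,"e.png",(120,200,290,390),7)
```

```text
t 6.85 pos [0.5544 0.0145 0.176 ] F [ 0.08  0.33 -1.31] open 0.0151
turn deg -0.55 shift units [ 0.184   0.001  -0.0141] Rt [[0.001, 0.199, 0.98], [-0.0, 0.98, -0.199], [-1.0, 0.0, 0.001]]
slot -0.05 [324.5 182.9]
slot -0.031 [331.1 185. ]
slot 0 [341.8 188.3]
slot 0.05 [359.4 193.8]
0.08 6 [0.5593 0.0136 0.0809] local rel slot [ 0.0089 -0.0325]
0.092 1 [0.5537 0.0109 0.0963] local rel slot [ 0.0039 -0.0362]
0.098 4 [0.5556 0.0151 0.1021] local rel slot [ 0.005  -0.0318]
0.104 3 [0.5582 0.0149 0.1063] local rel slot [ 0.0076 -0.0315]
0.11 3 [0.5577 0.0163 0.1135] local rel slot [ 0.0068 -0.0301]
0.116 4 [0.557  0.0154 0.1175] local rel slot [ 0.0063 -0.0312]
0.122 4 [0.5574 0.0165 0.1249] local rel slot [ 0.0065 -0.03  ]
0.128 3 [0.5594 0.0151 0.1301] local rel slot [ 0.0087 -0.031 ]
0.14 6 [0.5624 0.0129 0.1442] local rel slot [ 0.012  -0.0326]
0.146 13 [0.5613 0.0179 0.1476] local rel slot [ 0.0101 -0.0279]
```

View pics/e.png

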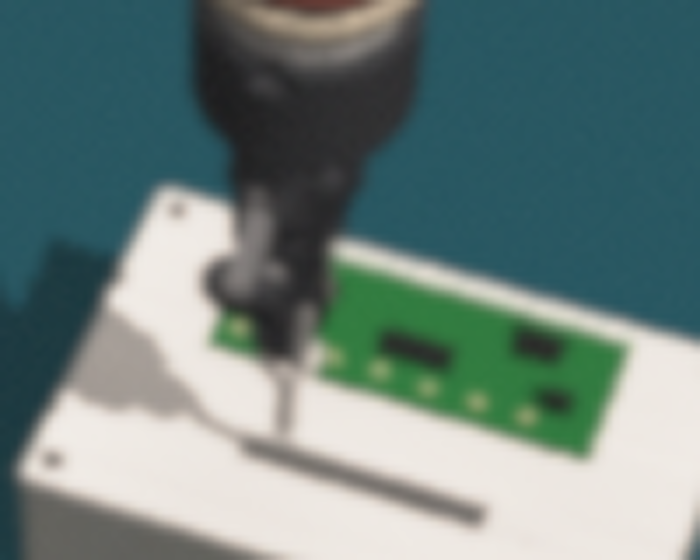

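Emit:
{"fn": "move_arm", "kwargs": {"increments": [[[0, 0, -0.0136, 0], [0.02, 0, 0, 0.003], [0.02, 0, 0, 0.003], [0.02, 0, 0, 0], [0, 0, 0, 0], [0, 0, 0, 0]]]}}

```text
t: 7.35
tool_pos: [0.5503, 0.0157, 0.1595]
tool_rot: [0.164, 1.566, -0.164]
contact_force: [-0.2, 0.3, -0.6]
opening: 0.0149
```

Run:
```python
from h import *
b=ctrl.get_image("scene");P=cloud(b);Q=P.reshape(-1,3)
to([.5511,.0154,.13],-10.9)
s=np.array([.5567,.0472]);ex=np.array([.982,-.189]);ey=np.array([.189,.982])
m=(abs(Q[:,0]-.551)<.03)&(abs(Q[:,1]-.015)<.012)&(Q[:,2]>.083)&(Q[:,2]<.122);g=Q[m]
k=g[:,:2]-s;k=k[abs(k@ex-.004)<.006];print(len(k),np.round([np.median(k@ex),np.mean(k@ex),np.mean(k@ey)],4))
save(b,"f.png",(150,210,310,380),10)
```

```text
t 7.4 pos [0.5506 0.0157 0.16  ] F [-0.53  0.4  -0.29] open 0.0151
turn deg -1.04 shift units [ 0.1198 -0.0006  0.0023] Rt [[-0.001, 0.207, 0.978], [0.0, 0.978, -0.207], [-1.0, -0.0, -0.001]]
23 [ 0.0032  0.0036 -0.031 ]
```

View pics/f.png

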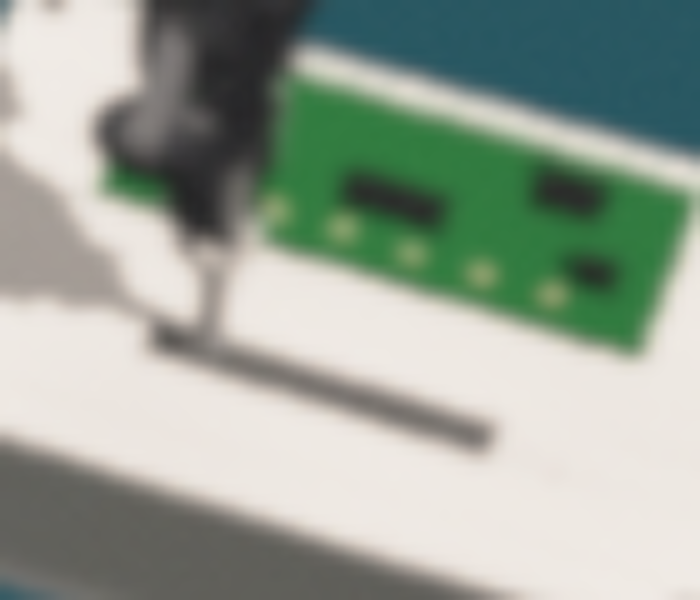

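Emit:
{"fn": "move_arm", "kwargs": {"increments": [[[0.01, 0, 0, -0.006], [0.01, 0, 0, -0.005], [0.01, 0, 0, 0], [0.012, 0, 0, 0], [0, 0, 0, 0], [0, 0, 0, 0]]]}}

```text
t: 7.9
tool_pos: [0.5505, 0.0156, 0.1494]
tool_rot: [0.15, 1.566, -0.15]
contact_force: [-0.6, -0.3, 0.4]
opening: 0.0151
```

Emit:
{"fn": "move_arm", "kwargs": {"increments": [[[0.01, 0, 0, 0], [0.01, 0, 0, 0], [0, 0, 0, 0], [0, 0, 0, 0]]]}}

```text
t: 8.23
tool_pos: [0.5505, 0.0157, 0.1446]
tool_rot: [0.15, 1.566, -0.15]
contact_force: [0.6, 0.1, 0.1]
opening: 0.0151
```

Emit:
{"fn": "move_arm", "kwargs": {"increments": [[[0.01, 0, 0, 0], [0.01, 0, 0, 0], [0, 0, 0, 0], [0, 0, 0, 0]]]}}

```text
t: 8.57
tool_pos: [0.5504, 0.0157, 0.1393]
tool_rot: [0.15, 1.567, -0.15]
contact_force: [-0.7, -0.3, -1.1]
opening: 0.0148
```

Emit:
{"fn": "move_arm", "kwargs": {"increments": [[[0.016, 0, 0, 0], [0.016, 0, 0, 0], [0.016, 0, 0, 0], [0, 0, 0, 0], [0, 0, 0, 0]]]}}

```text
t: 8.98
tool_pos: [0.5503, 0.0157, 0.1271]
tool_rot: [0.15, 1.567, -0.15]
contact_force: [-0.3, 0.7, -0.9]
opening: 0.0154
```

Emit:
{"fn": "move_arm", "kwargs": {"increments": [[[0.006, 0, 0, 0], [0, 0, 0, 0], [0, 0, 0, 0]]]}}

```text
t: 9.23
tool_pos: [0.5508, 0.0156, 0.1264]
tool_rot: [0.15, 1.565, -0.15]
contact_force: [0.1, -0.2, -0.7]
opening: 0.0151
```

Emit:
{"fn": "move_arm", "kwargs": {"increments": [[[0.006, 0, 0, 0], [0, 0, 0, 0], [0, 0, 0, 0]]]}}

```text
t: 9.48
tool_pos: [0.5507, 0.0156, 0.1248]
tool_rot: [0.15, 1.566, -0.15]
contact_force: [-1.0, -0.2, -0.7]
opening: 0.0152
```

Emit:
{"fn": "move_arm", "kwargs": {"increments": [[[0.006, 0, 0, 0], [0, 0, 0, 0], [0, 0, 0, 0]]]}}

```text
t: 9.73
tool_pos: [0.5507, 0.0157, 0.1232]
tool_rot: [0.15, 1.566, -0.15]
contact_force: [-0.6, 0.9, -0.9]
opening: 0.0149
```

Emit:
{"fn": "move_arm", "kwargs": {"increments": [[[0.004, 0, 0, 0], [0, 0, 0, 0], [0, 0, 0, 0]]]}}

```text
t: 9.98
tool_pos: [0.5508, 0.0156, 0.1225]
tool_rot: [0.15, 1.565, -0.15]
contact_force: [-1.5, 0.3, 0.1]
opening: 0.0148
```

Emit:
{"fn": "move_arm", "kwargs": {"increments": [[[0.004, 0, 0, 0], [0, 0, 0, 0], [0, 0, 0, 0]]]}}

```text
t: 10.23
tool_pos: [0.5509, 0.0156, 0.1215]
tool_rot: [0.15, 1.565, -0.15]
contact_force: [-0.6, -0.8, 2.1]
opening: 0.0149
```

Emit:
{"fn": "move_arm", "kwargs": {"increments": [[[0.004, 0, 0, 0], [0, 0, 0, 0], [0, 0, 0, 0]]]}}

```text
t: 10.48
tool_pos: [0.5509, 0.0156, 0.1205]
tool_rot: [0.15, 1.565, -0.15]
contact_force: [-1.2, 0.8, 2.3]
opening: 0.0151
```

Emit:
{"fn": "move_arm", "kwargs": {"increments": [[[-0.014, 0, 0, 0], [0, 0.006, 0, 0], [0.018, 0, 0, 0], [0, 0, 0, 0], [0, 0, 0, 0]]]}}

```text
t: 10.9
tool_pos: [0.5516, 0.0171, 0.1197]
tool_rot: [0.15, 1.564, -0.15]
contact_force: [0.5, 1.2, 2.9]
opening: 0.0152
```

Emit:
{"fn": "move_arm", "kwargs": {"increments": [[[-0.018, 0, 0, 0], [0, 0.006, 0, 0], [0.018, 0, 0, 0], [0, 0, 0, 0], [0, 0, 0, 0]]]}}

```text
t: 11.32
tool_pos: [0.5516, 0.0187, 0.1195]
tool_rot: [0.15, 1.565, -0.15]
contact_force: [-0.5, 0.3, 3.2]
opening: 0.0151
```

Emit:
{"fn": "move_arm", "kwargs": {"increments": [[[-0.018, 0, 0, 0], [0, 0.006, 0, 0], [0.018, 0, 0, 0], [0, 0, 0, 0], [0, 0, 0, 0]]]}}

```text
t: 11.73
tool_pos: [0.5518, 0.0201, 0.1195]
tool_rot: [0.15, 1.565, -0.15]
contact_force: [-0.0, 0.7, 3.4]
opening: 0.0149
```

Emit:
{"fn": "move_arm", "kwargs": {"increments": [[[-0.018, 0, 0, 0], [0, 0.006, 0, 0], [0.018, 0, 0, 0], [0, 0, 0, 0], [0, 0, 0, 0]]]}}

```text
t: 12.15
tool_pos: [0.5521, 0.0216, 0.1195]
tool_rot: [0.15, 1.565, -0.15]
contact_force: [0.3, 1.2, 3.8]
opening: 0.0153
```

Emit:
{"fn": "move_arm", "kwargs": {"increments": [[[-0.018, 0, 0, 0], [0, 0.006, 0, 0], [0.018, 0, 0, 0], [0, 0, 0, 0], [0, 0, 0, 0]]]}}

```text
t: 12.57
tool_pos: [0.5523, 0.0231, 0.1195]
tool_rot: [0.15, 1.565, -0.15]
contact_force: [0.1, 1.1, 4.0]
opening: 0.0153
```

Emit:
{"fn": "move_arm", "kwargs": {"increments": [[[-0.018, 0, 0, 0], [0, 0.006, 0, 0], [0.018, 0, 0, 0], [0, 0, 0, 0], [0, 0, 0, 0]]]}}

```text
t: 12.98
tool_pos: [0.5526, 0.0245, 0.1194]
tool_rot: [0.15, 1.565, -0.15]
contact_force: [0.4, 1.1, 3.8]
opening: 0.0151
```

Emit:
{"fn": "move_arm", "kwargs": {"increments": [[[-0.018, 0, 0, 0], [0, 0.006, 0, 0], [0.018, 0, 0, 0], [0, 0, 0, 0], [0, 0, 0, 0]]]}}

```text
t: 13.4
tool_pos: [0.5518, 0.026, 0.1181]
tool_rot: [0.15, 1.568, -0.15]
contact_force: [-0.8, 0.2, -1.2]
opening: 0.015
```

Emit:
{"fn": "move_arm", "kwargs": {"increments": [[[-0.018, 0, 0, 0], [0, 0.006, 0, 0], [0.018, 0, 0, 0], [0, 0, 0, 0], [0, 0, 0, 0]]]}}

```text
t: 13.82
tool_pos: [0.5527, 0.0275, 0.1188]
tool_rot: [0.15, 1.566, -0.15]
contact_force: [0.3, 0.2, -1.1]
opening: 0.015
```

Emit:
{"fn": "move_arm", "kwargs": {"increments": [[[-0.018, 0, 0, 0], [0, 0.006, 0, 0], [0.018, 0, 0, 0], [0, 0, 0, 0], [0, 0, 0, 0]]]}}

```text
t: 14.23
tool_pos: [0.554, 0.0289, 0.12]
tool_rot: [0.15, 1.564, -0.15]
contact_force: [1.1, 0.6, 3.5]
opening: 0.0153
```

Emit:
{"fn": "move_arm", "kwargs": {"increments": [[[-0.018, 0, 0, 0], [0, 0.006, 0, 0], [0.018, 0, 0, 0], [0, 0, 0, 0], [0, 0, 0, 0]]]}}

```text
t: 14.65
tool_pos: [0.5539, 0.0304, 0.1196]
tool_rot: [0.15, 1.565, -0.15]
contact_force: [0.1, 1.1, 3.7]
opening: 0.015
```

Emit:
{"fn": "move_arm", "kwargs": {"increments": [[[-0.018, 0, 0, 0], [0, -0.015, 0, 0], [0, 0, 0, 0], [0.018, 0, 0, 0], [0, 0, 0, 0], [0, 0, 0, 0]]]}}

```text
t: 15.15
tool_pos: [0.552, 0.0267, 0.1182]
tool_rot: [0.15, 1.568, -0.15]
contact_force: [-0.1, 0.3, -0.6]
opening: 0.0149
```

In the hole. Lower gently toward home, watching the force.

Emit:
{"fn": "move_arm", "kwargs": {"increments": [[[0.006, 0, 0, 0], [0.006, 0, 0, 0], [0, 0, 0, 0], [0, 0, 0, 0]]]}}

```text
t: 15.48
tool_pos: [0.5527, 0.0267, 0.1161]
tool_rot: [0.15, 1.566, -0.15]
contact_force: [0.1, 0.0, -0.6]
opening: 0.015
```

Emit:
{"fn": "move_arm", "kwargs": {"increments": [[[0.006, 0, 0, 0], [0.006, 0, 0, 0], [0, 0, 0, 0], [0, 0, 0, 0]]]}}

```text
t: 15.82
tool_pos: [0.5527, 0.0267, 0.1131]
tool_rot: [0.15, 1.566, -0.15]
contact_force: [-0.2, 0.4, -0.7]
opening: 0.0151
```

Emit:
{"fn": "move_arm", "kwargs": {"increments": [[[0.006, 0, 0, 0], [0.006, 0, 0, 0], [0, 0, 0, 0], [0, 0, 0, 0]]]}}

```text
t: 16.15
tool_pos: [0.5527, 0.0267, 0.1101]
tool_rot: [0.15, 1.566, -0.15]
contact_force: [0.7, -0.4, -0.4]
opening: 0.0152
```

Emit:
{"fn": "move_arm", "kwargs": {"increments": [[[0.004, 0, 0, 0], [0.004, 0, 0, 0], [0, 0, 0, 0], [0, 0, 0, 0]]]}}

```text
t: 16.48
tool_pos: [0.5528, 0.0267, 0.1082]
tool_rot: [0.15, 1.566, -0.15]
contact_force: [-0.7, -0.5, -1.7]
opening: 0.0149
```

Emit:
{"fn": "move_arm", "kwargs": {"increments": [[[0.004, 0, 0, 0], [0, 0, 0, 0], [0, 0, 0, 0]]]}}

```text
t: 16.73
tool_pos: [0.5528, 0.0267, 0.1073]
tool_rot: [0.15, 1.566, -0.15]
contact_force: [0.8, 0.1, -0.3]
opening: 0.0149
```

Emit:
{"fn": "move_arm", "kwargs": {"increments": [[[0.002, 0, 0, 0], [0, 0, 0, 0], [0, 0, 0, 0]]]}}

```text
t: 16.98
tool_pos: [0.553, 0.0267, 0.107]
tool_rot: [0.15, 1.565, -0.15]
contact_force: [-0.8, -0.6, 0.8]
opening: 0.0153
```

Emit:
{"fn": "move_arm", "kwargs": {"increments": [[[0.002, 0, 0, 0], [0, 0, 0, 0], [0, 0, 0, 0]]]}}

```text
t: 17.23
tool_pos: [0.553, 0.0266, 0.1069]
tool_rot: [0.15, 1.565, -0.15]
contact_force: [-2.5, -0.0, 4.3]
opening: 0.0152
```

Emit:
{"fn": "move_arm", "kwargs": {"increments": [[[0.001, 0, 0, 0], [0, 0, 0, 0], [0, 0, 0, 0]]]}}

```text
t: 17.48
tool_pos: [0.553, 0.0267, 0.1069]
tool_rot: [0.15, 1.566, -0.15]
contact_force: [-4.7, 0.0, 7.1]
opening: 0.0151
```

Emit:
{"fn": "move_arm", "kwargs": {"increments": [[[0, 0, 0, 0], [0, 0, 0, 0], [0, 0, 0, 0], [0, 0, 0, 0], [0, 0, 0, 0]]], "gripper": 0.5}}

```text
t: 17.9
tool_pos: [0.5528, 0.0267, 0.1057]
tool_rot: [0.15, 1.566, -0.15]
contact_force: [0.2, 0.5, -0.1]
opening: 0.043
```

Emit:
{"fn": "move_arm", "kwargs": {"increments": [[[-0.04, 0, 0, 0], [-0.06, 0, 0, 0], [-0.08, 0, 0, 0], [-0.1, 0, 0, 0], [-0.1, 0, 0, 0], [-0.1, 0, 0, 0], [0, -0.1, 0, 0], [0, -0.14, 0, 0], [0, -0.14, 0, 0], [0, -0.14, 0, 0], [0, -0.1, 0, 0], [0, 0, 0, 0]]]}}

```text
t: 18.9
tool_pos: [0.5228, -0.1293, 0.227]
tool_rot: [0.152, 1.564, -0.155]
contact_force: [-0.2, 0.6, 0.5]
opening: 0.0425
```

Run:
```python
from h import *
a=ctrl.get_image("top");b=ctrl.get_image("scene")
to([.5,0,.1],-10.9)
s=np.array([.556,.047]);ex=np.array([.982,-.189]);ey=np.array([.189,.982])
for c,im in(("top",a),("scene",b)):
  Q=cloud(im).reshape(-1,3);l=np.c_[(Q[:,:2]-s)@ex,(Q[:,:2]-s)@ey]
  m=(abs(l[:,0])<.03)&(abs(l[:,1])<.06)&(Q[:,2]>.085)&(Q[:,2]<.15)
  print(c,m.sum(),"zmax",np.sort(Q[m,2])[-4:])
  for z in(.085,.1,.115,.12):
    k=m&(Q[:,2]>z)&(Q[:,2]<z+.015)
    if k.any():print(z,k.sum(),np.round(l[k].mean(0),4))
save({"pixels":np.concatenate([cv2.resize(a["pixels"][140:260,240:440],(750,300),interpolation=2),cv2.resize(b["pixels"][110:230,180:400],(750,300),interpolation=2)],0)},"g.png")
```

```text
t 19.0 pos [ 0.5234 -0.1262  0.2267] F [-0.02  0.11  0.58] open 0.0425
turn deg -0.17 shift units [ 0.507   0.4771 -0.1891] Rt [[0.001, 0.192, 0.981], [0.0, 0.981, -0.192], [-1.0, 0.0, 0.001]]
top 42 zmax [0.12780716 0.12804561 0.12822827 0.12869241]
0.085 7 [-0.0049 -0.0235]
0.1 5 [-0.0076 -0.0225]
0.115 30 [-0.0005 -0.0204]
0.12 28 [-0.0005 -0.0201]
scene 93 zmax [0.12763577 0.12867366 0.12877188 0.12923528]
0.085 22 [ 0.009  -0.0183]
0.1 22 [ 0.0076 -0.0188]
0.115 49 [ 0.0045 -0.019 ]
0.12 41 [ 0.0037 -0.0195]
```

View pics/g.png

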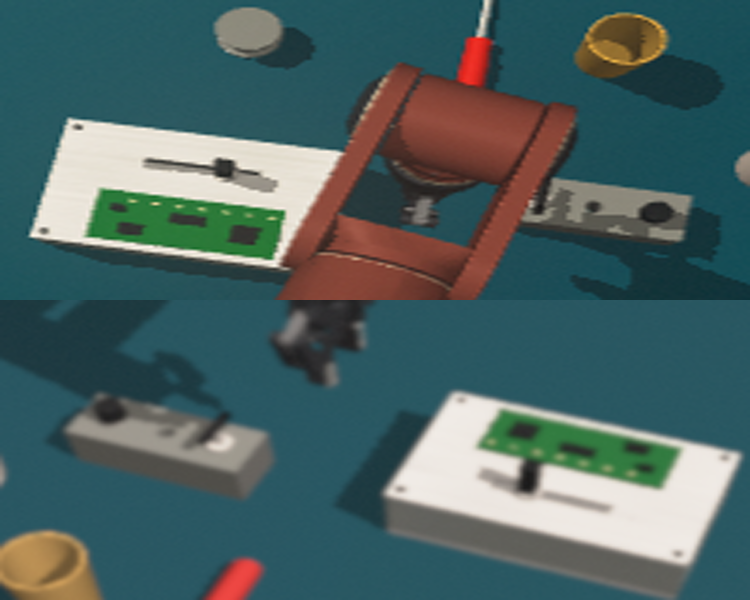

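Run:
```python
from h import *
s=np.array([.556,.047]);ex=np.array([.982,-.189]);ey=np.array([.189,.982])
for c in("top","scene"):
  Q=cloud(ctrl.get_image(c)).reshape(-1,3);l=np.c_[(Q[:,:2]-s)@ex,(Q[:,:2]-s)@ey]
  m=(abs(l[:,0]-.001)<.007)&(abs(l[:,1]+.02)<.007)&(Q[:,2]>.118)
  n=(abs(l[:,0]-.022)<.01)&(abs(l[:,1]-.02)<.05)
  k=Q[m,2]; A=np.c_[l[m],np.ones(m.sum())]; print(c,m.sum(),np.median(k),k.std(),"cover",np.nanmedian(Q[n,2]))
  q=(np.hypot(l[:,0],l[:,1]+.02)<.013)&(Q[:,2]<.09)&(Q[:,2]>.06);print("collar",np.round(np.sort(Q[q,2]),4))
```

```text
top 19 0.1263092896479796 0.0022592380439111124 cover 0.07602708694694726
collar [0.0747 0.0748 0.0765 0.0782 0.0787 0.0788 0.079  0.0792 0.0794 0.0796
 0.0801 0.0809 0.0824 0.0826 0.083  0.0832 0.0872 0.0873 0.0887]
scene 22 0.12534359886101942 0.0014097614691807273 cover 0.07579175790345838
collar [0.0738 0.0739 0.0775 0.0777 0.078  0.078  0.0789 0.079  0.0795 0.0795
 0.0798 0.0801 0.0803 0.0803 0.0804 0.0804 0.0806 0.0806 0.081  0.0817
 0.0819 0.0822 0.0822 0.0822 0.0823 0.0831 0.0839 0.0843 0.086  0.086
 0.0877 0.0883 0.0897 0.0898]
```

Handle top is 50 mm above the cover and the collar top 5 mm above it, so the pin is seated.

```bash
python3 -c "
from station import ctrl
print(ctrl.finish_job())"
```

```text
the job is handed in; nothing more can be done
None
```

The square-handled pin is home in the fixture: its collar sits on the cover, the gripper has let go, and the arm is clear. I handed the job in at about 19 s of the 48 s allowed.

- **Finding the hole:** I lowered the pin through the shutter near one end of the slot, then felt along the carriage in 1.5 mm hops. I pressed with about 4–5 N at most and lifted between hops. The pin met no resistance at two neighbouring points, so I went to the midpoint, about 20 mm from the slot's centre towards -y.
- **Seating:** The pin went down without resistance until the collar met the cover, about 16 mm below the carriage surface as expected. The last push read about 7 N upward, with about 5 N sideways that vanished on release.
- **Last checks:** The cameras put the handle's top 49.5–50.3 mm above the cover (50 mm expected). The collar's upper face is roughly 4–5 mm above the cover (5 mm expected), so the pin is seated to within the 1–2 mm camera noise.
- **Other items:** The knob and T-bar pins are still in the stand, and the tin, spool and screwdriver looked undisturbed in the last picture. The bottle and spare board were mostly or wholly outside that view, but the arm did not go near them.

No check failed. The two cameras differed by about 1.5 mm on where the slot was, and I took a value in between.

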